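# Show a lacquer cup's foot to the inspection camera

### The arm

A 7-joint arm with a two-finger parallel gripper is mounted at the origin on the work surface. World frame = base frame: x ahead of the robot, y to its left, z up, the work surface at z = 0. Lengths are in mm, angles in rad, forces in N, time in s.
With the tool pointing down it reaches from about 400 to 875 mm from the base axis. Payload 4.4 kg.
Tool frame: the origin (TCP) lies at the very end of the fingers, on their centre line; the grasp point (between the pads) lies 19 mm behind it; z points along the fingers, y is the line along which they close (so a half turn about z gives the same grasp; the last joint's range is limited). The gripper opens to 85 mm and grips with 20 to 120 N. Pads are 22 mm wide; open, the fingers measure 114 mm over their backs; the gripper's body (76 mm by 85 mm) begins 54 mm behind the grasp point. The pads swing forward as they close: fully open they stand 13 mm farther back than shut.
Start: joints at [-1.339, 0.628, 0.038, 1.517, -0.027, 0.996, -0.02], TCP at [190.697, 621.412, 231.313] pointing down, gripper open.
Joint ranges: [-3.06, 3.06], [-0.37, 2.12], [-1.25, 1.32], [0.18, 2.47], [-1.1, 4.24], [0.23, 1.98], [-2.94, 2.94]. Speed limits (rad/s): [2.57, 2.57, 3.14, 3.14, 3.14, 3.14, 3.14].

### API

Orientations are given as [roll, pitch, yaw] about the fixed x, y, z axes, in that order (R = Rz(yaw) Ry(pitch) Rx(roll)).
In Python, from cell import ctrl gives the robot as it stands.
- The arm moves only by the tool step_arm, never from a script. Its argument "series" is a list that holds one entry, the list of rows, each a list of 7 numbers: the turn, a rotation vector about the tool's x, y, z as a fraction of full scale, then the shift along the tool's x, y, z as a fraction of full scale, then the closure, from 0 (fully open) to 1 (shut). In form: [[[ax, ay, az, tx, ty, tz, gripper], ...]]. A call has 1 to 12 rows; each row shifts and turns the commanded pose from where the row before left it, along the tool's axes as they then stand; what a row does not reach is not made up. Full scale, the value 1, is 150 mm for a shift and 45 degrees for a turn. A row lasts 1/10 s, in which the tool goes at most 50 mm and 8.59 degrees, less where a joint would pass 70% of its speed; a pose out of reach is approached as far as the arm can. A call with a number of a shift or a turn outside -1 to 1 is refused whole. A call with a gripper value outside its range is refused whole. The fingers move at their own pace and stop on an object; the grip force is fixed at half the most. Time passes only in rows, so rows that do not move let the fingers close. It gives the time, the measured TCP pose, the force, the opening and the grip force at its end, in the units of the state.
- ctrl.read_state(): the state, without advancing time (a new reading comes with each control period).
- ctrl.get_image(name): name is "scene" or "top"; returns a dict with "img" (480x640x3 uint8, red, green, blue), "fx", "fy", "cx", "cy" (pixels), "dist" ([k1, k2, p1, p2, k3] as OpenCV has them; the pictures are not rectified), "R" (3x3) and "t" (3): a world point X has camera coordinates R X + t. Camera axes: x right, y down, z forward; pixel columns grow to the right and rows downward; lengths in mm; the calibration is good to about 2 mm. A picture is of the moment at which its call begins. There is no depth.
- ctrl.finish_job(): hands the job in; it is judged then, once.
Trained networks look in a picture, given as the dict that the camera call returned (one of the last four; its "shot" number tells which), for a name from the list of things; names that differ only in an ending like _2 or _b are one class to them, and where a whole thing is asked for, a point or a joint stands for the part that bears it (a point fixed in the world has none). Each returns a list of dicts, best first, with "score" (0 to 1); they miss things now and then, are a little off and sometimes report something else, mostly with a low value. They report only what shows in the picture. A call takes as long as a camera call. They do not tell look-alikes from the thing itself.
- ctrl.recognise(picture, thing): "centre" ([column, row] in pixels, amid what is visible of it).
The state is a dict: "clock": time; "qpos": joint angles; "qd": joint speeds; "tau": joint torques, N m; "eef_pos": TCP position; "tool_rot": TCP orientation; "force": force on the tool from outside, world axes, zero at the start; "torque": the same for the moment, N m; "width": finger opening in mm; "gripper_force": force on a finger pad.
Only numpy, scipy, OpenCV 4.12 (cv2) and the standard library are available. Lean on these libraries where they do the work, as an engineer would, in place of code of your own. Each camera call takes 0.05 s, during which the arm holds its last target. There are 200 camera calls.

### The job

The cup in the wooden stand needs its foot photographed: press the sprung knob down and, keeping it down, turn it clockwise to its stop so the steel keeper swings clear, then lift the cup out of the stand. Hold it in the air in front of the inspection camera, mouth up and away from the lens, its underside square to the lens, centred on the line of sight and 15 cm from the glass, and finish there, still holding the cup steady. Do not touch the camera with the cup or disturb the other things on the table.

Things in the scene. Friction and masses are not known exactly. Their poses are not given: they have to be found in the camera images.
- stand: fixed wooden stand 110 x 230 x 20 mm; origin at the centre of its underside, y axis along its length, z up. At y = +60 mm is the cup's socket, a round collar (inside diameter 60 mm, outside 72 mm) from 20 to 36 mm above the table. At y = -60 mm is the post with the press-turn knob; at y = -96 mm a steel upright 104 mm high with the knob's catch.
- knob_grip (a point): grip point of the knob, on its upright axis, 136 mm above the table with the knob up. The grip is a black upright wing 14 mm thick, 44 mm long, 38 mm tall, its top 14 mm above this point and its foot 24 mm below. This point's y axis lies along the wing's length and points the way the keeper bar points; it turns with the knob.
- keeper_tip (a point): outer end of the keeper, a flat steel bar (14 mm wide, 8 mm thick, underside 104 mm above the table) fixed to the knob under the wing and reaching 135 mm out from the knob's axis. At first it lies over the cup's mouth, 14 mm above the rim. This point is on the bar's centre line.
- plunger (a joint): how far the knob and keeper are pressed down, m: 0 up, 0.009 fully down. Sprung: 3.5 N to start, 10 N fully down; comes back up when let go. The catch blocks turning unless it is pressed more than about 0.006.
- keeper (a joint): turn of the knob and keeper, rad: 0 keeper over the cup (as at the start), growing clockwise seen from above, to a hard stop at 1.2. Light friction, stays where it is left.
- cup: the cup to be shown: black lacquer, straight-sided, open, round, outside diameter 56 mm (52 mm at the foot), 70 mm high, wall 4 mm, about 100 g. Origin at the centre of its underside, z axis along its axis towards the mouth. It starts in the stand's socket, its underside 20 mm above the table.
- camera: fixed inspection camera on a plate 120 x 110 mm: a grey barrel with a white ring light (72 mm across) round its lens, looking upwards and towards the robot's side of the table, 55 degrees above level; under 125 mm high. Origin under the plate, 30 mm from its centre towards its front edge; the camera looks towards -x; z up.
- lens (a point): centre of the lens glass, 85 mm above the table; z axis along the line of sight, away from the camera.
- view (a point): the point in the air where the centre of the cup's underside belongs: 150 mm from the lens on its line of sight, 208 mm above the table; z axis along the line of sight, away from the camera (the cup's z axis should point the same way: the cup leans 35 degrees from upright).
- spare_cup: a second black lacquer cup, same shape as the task's cup (56 mm across, 70 mm high) but standing on the table; a bystander
- thinner: small amber jar with a dark cap, 36 mm across, 75 mm high; a bystander
- trinket_box: squat closed black lacquer box, 80 mm across, 46 mm high; a bystander
- round_box: closed dark brown round box, 92 mm across, 72 mm high; a bystander
- bowl: open black bowl, 100 mm across, 45 mm high; a bystander
- brush: paint brush lying down, 170 mm long; a bystander
- paint_cup: small white open cup, 60 mm across, 45 mm high; a bystander
- cup_seat (a point): centre of the socket's floor on the stand, 20 mm above the table; the cup's underside starts here.
Things that resemble listed ones, but are neither listed nor needed, are in the scene too. Leave any turquoise look-alike of the cup alone. Of the things shaped like the camera, the grey one is meant.

How it is judged (in metres and radians):
On the way, in this order (a step that is already met when the one before it is completed fails the run):
1. the knob is pressed down while the keeper is still over the cup (value of joint plunger above 0.005 m and value of joint keeper below 0.3 rad), for 0.05 s.
2. the knob is turned clockwise and the keeper is clear of the cup, which is still in its socket (value of joint keeper above 1 rad and distance between cup and cup_seat below 0.01 m), for 0.1 s.
3. the cup is lifted clear of the stand in the fingers (height (world z) of cup above 0.06 m and contact force between cup and the fingers above 1 N), for 0.1 s.
At the end, for the whole second after the job is handed in: The cup is held by the fingers alone, still, the centre of its underside within 30 mm of the point 150 mm from the lens on the line of sight, its axis within 0.22 rad of the line of sight, mouth away from the lens; the keeper is turned past 1.0 rad; every bystander is within 30 mm of where it stood (distance between cup and view below 0.03 m and angle between the z axis of cup and the z axis of view, either way round below 0.22 rad and angle between cup's own z axis and vertical below 1 rad and contact force between cup and the fingers above 1 N and contact force between cup and camera below 0.1 N and contact force between cup and stand below 0.1 N and linear speed of cup below 0.02 m/s and angular speed of cup below 0.15 rad/s and value of joint keeper above 1 rad and distance of each of spare_cup, thinner, trinket_box, round_box, bowl, brush, paint_cup from where it was at the start of the episode below 0.03 m); the arm keeps its last pose, push and grip.
It fails at once if the cup strikes the camera (contact force between cup and camera above 2 N).
It fails at once if a bystander is pushed away or knocked over (distance of any of spare_cup, thinner, trinket_box, round_box, bowl, brush, paint_cup from where it was at the start of the episode above 0.05 m or angle between any of spare_cup, thinner, trinket_box, round_box, bowl, paint_cup's own z axis and vertical above 0.6 rad).
It also fails if it takes over 54 s, if anything falls off the work surface, if the arm or the gripper's body presses on something with over 40 N, if the wrist force passes 120 N, or if a joint passes its speed limit or range.

## Working session

There is one attempt and no reset: what is moved stays moved. The work goes in short steps, Python scripts to look and compute and a tool call to move; the robot and the scene stay as the last step left them, time stands still between calls to the robot, and variables do not carry over. Pictures are saved under pics/ and viewed, at most 10 in all, crops included, and the job is handed in when it is done.

Besides the shell and the picture viewer there is one more tool, called after "Request:" in YAML: its name, and indented under it one key for each argument. step_arm: Moves the arm, as the interface text tells. Shift numbers are shares of 150 mm and turn numbers shares of 45 degrees, none past 1 either way. Its arguments: {"type":"object","properties":{"series":{"type":"array","items":{"type":"array","items":{"type":"array","items":{"type":"number","minimum":-1,"maximum":1}}}}},"required":["series"]}

```bash
mkdir -p pics; ls; cat > h.py <<'E'
import numpy as np, cv2
from cell import ctrl
from scipy.spatial.transform import Rotation as Ro
def K(p): return np.array([[p['fx'],0,p['cx']],[0,p['fy'],p['cy']],[0,0,1.]])
def proj(p,X):
    return cv2.projectPoints(np.asarray(X,float).reshape(-1,3),cv2.Rodrigues(np.array(p['R'],float))[0],np.array(p['t'],float),K(p),np.array(p['dist'],float))[0].reshape(-1,2)
def ray(p,uv):
    n=cv2.undistortPoints(np.array(uv,float).reshape(-1,1,2),K(p),np.array(p['dist'],float)).reshape(2)
    R=np.array(p['R']);return -R.T@np.array(p['t']), R.T@np.array([n[0],n[1],1])
def onz(p,uv,z):
    c,d=ray(p,uv);return c+d*(z-c[2])/d[2]
def save(p,f,crop=None,s=1):
    im=p['img'][:,:,::-1]
    if crop: a,b,c,d=crop; im=im[b:d,a:c]
    cv2.imwrite(f,cv2.resize(im,None,fx=s,fy=s,interpolation=cv2.INTER_CUBIC))
E
python3 - <<'E'
from h import *
np.set_printoptions(precision=1,suppress=True)
for n in ['scene','top']:
    p=ctrl.get_image(n); save(p,f'pics/{n}0.png')
    print(n,-np.array(p['R']).T@np.array(p['t']))
    for t in ['stand','knob_grip','keeper_tip','cup','camera','lens','spare_cup','thinner','trinket_box','round_box','bowl','brush','paint_cup']:
        print(t,[(np.round(d['score'],2),np.round(d['centre'])) for d in ctrl.recognise(p,t)])
print(ctrl.read_state())
E
```

```text
pics
scene [1001.3 -642.3  875.1]
stand [(np.float64(0.8), array([261., 355.]))]
knob_grip [(np.float64(0.83), array([250., 336.])), (np.float64(0.45), array([369., 230.]))]
keeper_tip [(np.float64(0.57), array([252., 333.]))]
cup [(np.float64(0.94), array([204., 298.])), (np.float64(0.89), array([275., 312.])), (np.float64(0.68), array([244., 280.]))]
camera [(np.float64(0.83), array([370., 229.])), (np.float64(0.8), array([309., 194.])), (np.float64(0.63), array([430., 210.])), (np.float64(0.52), array([251., 337.]))]
lens [(np.float64(0.75), array([430., 207.])), (np.float64(0.68), array([372., 228.])), (np.float64(0.66), array([308., 191.]))]
spare_cup [(np.float64(0.61), array([378., 176.])), (np.float64(0.59), array([346., 281.])), (np.float64(0.53), array([401., 281.])), (np.float64(0.2), array([263., 355.]))]
thinner [(np.float64(0.79), array([280., 256.]))]
trinket_box [(np.float64(0.79), array([402., 279.]))]
round_box [(np.float64(0.57), array([370., 337.]))]
bowl [(np.float64(0.93), array([377., 177.])), (np.float64(0.26), array([348., 283.]))]
brush [(np.float64(0.65), a
[... 890 characters left out ...]
owl [(np.float64(0.89), array([159., 265.])), (np.float64(0.58), array([324., 280.])), (np.float64(0.35), array([241., 229.]))]
brush [(np.float64(0.85), array([307., 312.]))]
paint_cup [(np.float64(0.9), array([484., 255.])), (np.float64(0.63), array([415., 234.])), (np.float64(0.15), array([157., 264.]))]
{'clock': 1.4, 'qpos': array([-1.3,  0.6,  0. ,  1.5, -0. ,  1. , -0. ]), 'qd': array([-0., -0., -0., -0., -0., -0.,  0.]), 'tau': array([ -0. , -56.3,   1.2, -19.4,   0. ,   0. ,  -0. ]), 'eef_pos': array([190.7, 621.4, 231.3]), 'tool_rot': array([ 3.1, -0. ,  2.8]), 'force': array([-0.4,  0.4,  1. ]), 'torque': array([-0.1,  0. ,  0.1]), 'gripper_force': 0.0, 'width': 85.30532166168716}
```

View pics/scene0.png

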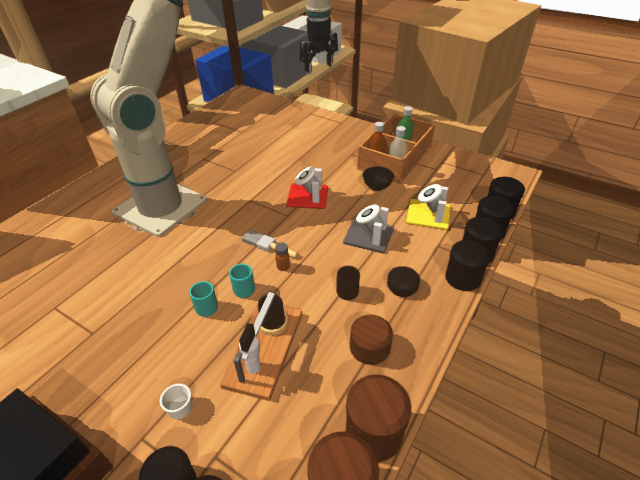

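View pics/top0.png

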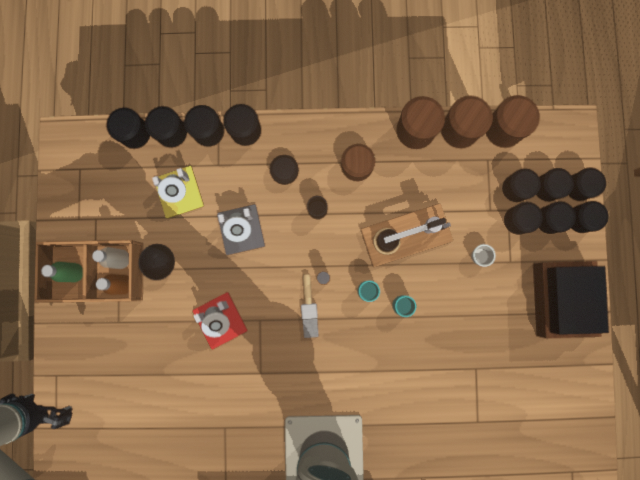

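```bash
python3 - <<'E'
import cv2
a=cv2.imread('pics/top0.png')[150:350,130:450]; cv2.imwrite('pics/t1.png',cv2.resize(a,None,fx=2.5,fy=2.5,interpolation=cv2.INTER_CUBIC))
b=cv2.imread('pics/scene0.png')[160:385,160:460]; cv2.imwrite('pics/s1.png',cv2.resize(b,None,fx=2.6666,fy=2.6666,interpolation=cv2.INTER_CUBIC))
E
```

```text
(no output)
```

View pics/t1.png

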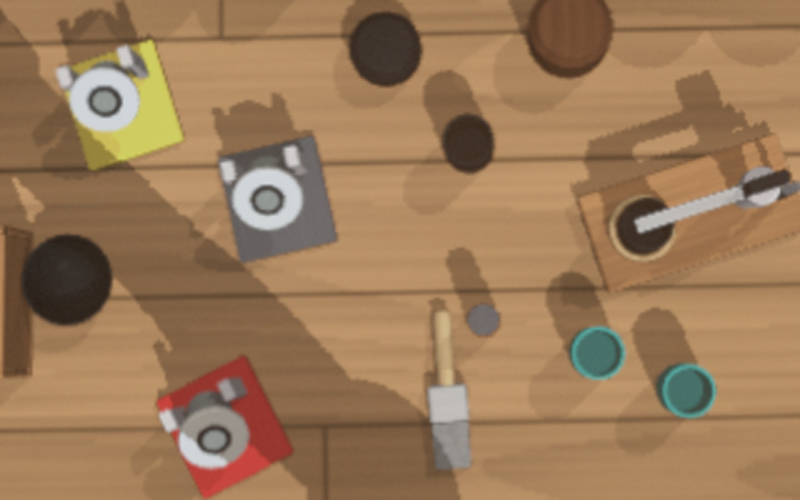

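View pics/s1.png

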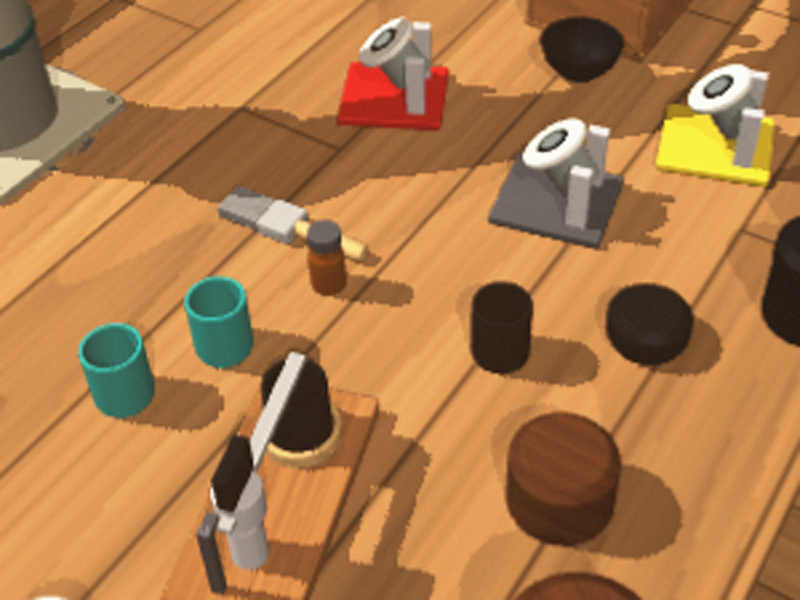

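Scene view: the stand carries knob, bar and black cup in the middle (cup at about 272,312); the grey camera is at (370,228), with red and yellow look-alikes beside it. Top view: cup mouth (387,241), wing (437,224), grey lens (237,230). I'll fit the poses from these.

```bash
python3 - <<'E'
from h import *
from scipy.optimize import least_squares
np.set_printoptions(precision=2,suppress=True)
T=ctrl.get_image('top');S=ctrl.get_image('scene')
t=lambda a,b:(130+a/2.5,150+b/2.5); s=lambda a,b:(160+a/2.6667,160+b/2.6667)
ob=[(T,t(638,226),(0,75,112)),(T,t(767,184),(0,-60,150)),(T,t(578,197),(55,115,20)),(T,t(610,292),(-55,115,20)),(T,t(775,135),(55,-115,20)),(T,t(642,228),(0,60,60)),
(S,s(297,355),(0,75,112)),(S,s(378,400),(55,115,20))]
def pose(v,P): c,q=np.cos(v[2]),np.sin(v[2]); return np.array([v[0]+c*P[0]-q*P[1],v[1]+q*P[0]+c*P[1],P[2]])
def fit(ob,v0):
    f=lambda v:np.concatenate([proj(p,pose(v,P))[0]-uv for p,uv,P in ob])
    r=least_squares(f,v0,loss='soft_l1',x_scale=[100,100,1]);return r.x,f(r.x).reshape(-1,2)
c=onz(T,(408,231),20)
v,e=fit(ob,[c[0],c[1],0.2]);print('stand',v,e.tolist())
for n,P in dict(cup=(0,60,20),knob=(0,-60,136),tip=(0,75,104)).items(): print(n,pose(v,P))
h=8
cob=[(T,t(220,155),(60,55)),(T,t(312,133),(60,-55)),(T,t(337,243),(-60,-55)),(T,t(240,262),(-60,55)),
 (S,s(492,208),(-60,55)),(S,s(602,243),(-60,-55)),(S,s(623,177),(60,-55))]
# scene: left corner/front/right corner
c=onz(T,(237,230),5)
for h in (6,10):
  for sc in (cob[:4],cob):
    w,e=fit([(p,uv,(P[0],P[1],h)) for p,uv,P in sc],[c[0],c[1],0.2]);print('plate',h,w,np.round(e,1).tolist())
c1=ray(T,t(267,200));c2=ray(S,s(554,142))
A=np.array([c1[1],-c2[1]]).T;k=np.linalg.lstsq(A,c2[0]-c1[0],rcond=None)[0]
print('lens tri',c1[0]+k[0]*c1[1],c2[0]+k[1]*c2[1],'z85',onz(T,t(267,200),85),onz(S,s(554,142),85))
for n,uv,z in [('spare',t(468,140),70),('thinner',t(484,320),75),('trinket',t(386,48),46),('round',t(570,32),72),('bowl',t(67,279),45),('pcup',(484,255),45),('turq1',t(598,352),70),('turq2',t(688,390),70),('redlens',t(214,438),85)]: print(n,onz(T,uv,z))
print(ctrl.read_state()['tool_rot'])
E
```

```text
stand [ 582.72 -239.55    0.28] [[-0.7970186264976178, 0.13263335270221432], [0.9334604830500552, -0.4837146584883669], [-0.5886505260221497, -0.2793822191657114], [-1.0784727595552681, 0.4422406437079758], [0.7946245239339191, -0.31541191389638357], [0.934963701037077, -0.6584573408107701], [-0.7113376483701472, -0.593463133178318], [-0.06593745418160779, -0.30704343723959937]]
cup [ 566.15 -181.88   20.  ]
knob [ 599.29 -297.21  136.  ]
tip [ 562.01 -167.46  104.  ]
plate 6 [610.71 213.52   0.19] [[-0.8, 0.3], [1.3, 0.6], [0.1, -1.0], [-0.3, -0.1]]
plate 6 [613.26 214.35   0.25] [[-2.1, 0.8], [-0.4, -1.1], [0.8, -3.3], [0.9, -0.2], [9.2, -18.9], [-42.2, -7.3], [-7.5, 26.5]]
plate 10 [610.26 212.89   0.19] [[-0.9, 0.2], [1.4, 0.5], [0.2, -0.9], [-0.4, 0.0]]
plate 10 [612.86 213.78   0.25] [[-2.2, 0.7], [-0.4, -1.2], [0.8, -3.3], [0.8, -0.1], [9.0, -19.9], [-42.4, -8.3], [-7.6, 25.5]]
lens tri [600.32 212.38  82.52] [603.19 214.29  83.15] z85 [600.05 211.97  85.  ] [604.12 212.28  85.  ]
spare [660.54   1.98  70.  ]
thinner [471.1  -10.87  75.  ]
trinket [766.34  88.76  46.  ]
round [ 773.48 -108.42   72.  ]
bowl [524.29 434.19  45.  ]
pcup [ 523.1  -439.87   45.  ]
turq1 [ 435.43 -128.53   70.  ]
turq2 [ 394.02 -220.87   70.  ]
redlens [355.69 268.72  85.  ]
[ 3.14 -0.    2.84]
```

Request:
step_arm:
  series:
    - [[0, 0, 0, -0.244, -0.195, 0, 0], [0, 0, 0, -0.244, -0.195, 0, 0], [0, 0, 0, -0.244, -0.195, 0, 0], [0, 0, 0, -0.244, -0.195, 0, 0], [0, 0, 0, -0.244, -0.195, 0, 0], [0, 0, 0, -0.244, -0.195, 0, 0], [0, 0, 0, -0.244, -0.195, 0, 0], [0, 0, 0, -0.244, -0.195, 0, 0], [0, 0, 0, -0.244, -0.195, 0, 0], [0, 0, 0, -0.244, -0.195, 0, 0], [0, 0, 0, -0.244, -0.195, 0, 0]]

```text
clock: 2.6
eef_pos: [482.1, 194.1, 231.6]
tool_rot: [3.141, 0.0, 2.844]
force: [0.9, 1.0, 0.2]
width: 85.2
gripper_force: 0.0
```

Request:
step_arm:
  series:
    - [[0, 0, 0, -0.158, -0.263, 0, 0], [0, 0, 0, -0.158, -0.263, 0, 0], [0, 0, 0, -0.158, -0.263, 0, 0], [0, 0, 0, -0.158, -0.263, 0, 0], [0, 0, 0, -0.158, -0.263, 0, 0], [0, 0, 0, -0.158, -0.263, 0, 0], [0, 0, 0, -0.158, -0.263, 0, 0], [0, 0, 0, -0.158, -0.263, 0, 0], [0, 0, 0, -0.158, -0.263, 0, 0], [0, 0, 0, -0.158, -0.263, 0, 0], [0, 0, 0, -0.158, -0.263, 0, 0]]

```text
clock: 3.7
eef_pos: [603.3, -297.5, 231.4]
tool_rot: [3.141, 0.0, 2.844]
force: [1.0, 0.3, 0.1]
width: 85.5
gripper_force: 0.0
```

Request:
step_arm:
  series:
    - [[0, 0, 0.158, 0, 0, 0, 0], [0, 0, 0.158, 0, 0, 0, 0], [0, 0, 0.158, 0, 0, 0, 0], [0, 0, 0.158, 0, 0, 0, 0], [0, 0, 0.158, 0, 0, 0, 0], [0, 0, 0.158, 0, 0, 0, 0], [0, 0, 0.158, 0, 0, 0, 0], [0, 0, 0.158, 0, 0, 0, 0]]

```text
clock: 4.5
eef_pos: [603.1, -295.5, 231.3]
tool_rot: [3.141, -0.0, 1.846]
force: [0.0, 0.4, -0.2]
width: 85.1
gripper_force: 0.0
```

```bash
python3 - <<'E'
from h import *
np.set_printoptions(precision=1,suppress=True)
p=ctrl.get_image('scene')
th=0.28;ax=np.array([np.cos(th),np.sin(th),0]);ay=np.array([-np.sin(th),np.cos(th),0])
k=np.array([599.3,-297.2,0])
im=p['img'].copy()
x0,y0,s=190,230,5
big=cv2.resize(im[y0:y0+120,x0:x0+160],None,fx=s,fy=s,interpolation=cv2.INTER_CUBIC)
def P(X): return tuple(int(v) for v in ((proj(p,X)[0]-[x0-.5,y0-.5])*s))
for z in (112,150):
    c=[k+a*7*ax+b*22*ay+[0,0,z] for a,b in((1,1),(1,-1),(-1,-1),(-1,1))]
    for i in range(4): cv2.line(big,P(c[i]),P(c[(i+1)%4]),(255,0,0),1)
for a in (0,): cv2.circle(big,P(k+135*ay+[0,0,112]),5,(0,255,0),1)
cx=np.array([566.15,-181.88,90])
for a in np.arange(0,6.28,.2): cv2.circle(big,P(cx+28*np.array([np.cos(a),np.sin(a),0])),2,(0,255,255),-1)
cv2.imwrite('pics/o1.png',big[:,:,::-1])
T=ctrl.get_image('top')
print(onz(T,(436.8,223.6),150), onz(T,(386.8,241.2),90))
E
```

```text
[ 598.1 -294.8  150. ] [ 562. -176.   90.]
```

View pics/o1.png

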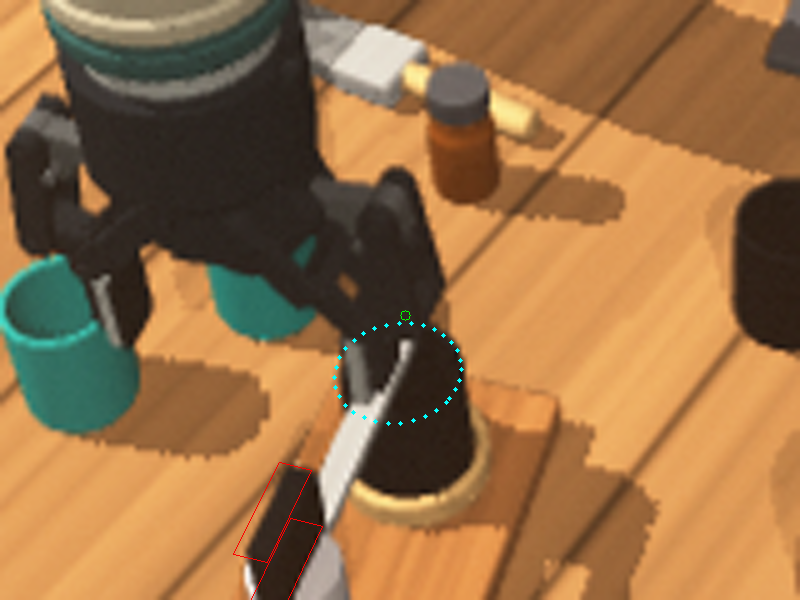

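Only the wing's silhouette is visible; it sits about 1.5 px right of my prediction, so I'm aiming at (600,-295). The bar tip is hidden behind the finger. Next: descend and close.

Request:
step_arm:
  series:
    - [[0, 0, 0, 0.009, -0.019, 0.185, 0.3], [0, 0, 0, 0, 0, 0.185, 0.3], [0, 0, 0, 0, 0, 0.185, 0.3], [0, 0, 0, 0, 0, 0.185, 0.3], [0, 0, 0, 0, 0, 0, 0.3]]

```text
clock: 5.1
eef_pos: [597.4, -293.3, 116.3]
tool_rot: [-3.136, -0.006, 1.854]
force: [-0.7, 1.0, -1.1]
width: 59.9
gripper_force: 0.0
```

Request:
step_arm:
  series:
    - [[0, 0, 0, 0, 0, 0, 1], [0, 0, 0, 0, 0, 0, 1], [0, 0, 0, 0, 0, 0, 1], [0, 0, 0, 0, 0, 0, 1], [0, 0, 0, 0, 0, 0, 1], [0, 0, 0, 0, 0, 0, 1], [0, 0, 0, 0, 0, 0, 1], [0, 0, 0, 0, 0, 0, 1]]

```text
clock: 5.9
eef_pos: [601.4, -295.6, 121.0]
tool_rot: [3.139, 0.002, 1.851]
force: [3.8, -1.0, 3.7]
width: 12.8
gripper_force: 60.1
```

Request:
step_arm:
  series:
    - [[0, 0, 0, 0, 0, 0.035, 1], [0, 0, 0, 0, 0, 0.035, 1], [0, 0, 0, 0, 0, 0, 1], [0, 0, 0, 0, 0, 0, 1]]

```text
clock: 6.3
eef_pos: [601.5, -295.7, 113.2]
tool_rot: [3.138, 0.002, 1.851]
force: [-0.0, 2.0, 19.2]
width: 12.9
gripper_force: 62.6
```

Request:
step_arm:
  series:
    - [[0, 0, 0.16, 0, 0, 0, 1], [0, 0, 0.16, 0, 0, 0, 1], [0, 0, 0.16, 0, 0, 0, 1], [0, 0, 0.16, 0, 0, 0, 1], [0, 0, 0.16, 0, 0, 0, 1], [0, 0, 0.16, 0, 0, 0, 1], [0, 0, 0.16, 0, 0, 0, 1], [0, 0, 0.16, 0, 0, 0, 1], [0, 0, 0.16, 0, 0, 0, 1], [0, 0, 0, 0, 0, 0, 1]]

```text
clock: 7.3
eef_pos: [601.3, -295.5, 113.1]
tool_rot: [3.139, -0.002, 0.717]
force: [1.8, 3.6, 19.6]
width: 12.9
gripper_force: 62.9
```

```bash
python3 - <<'E'
from h import *
s=ctrl.read_state();print(s['torque'],s['tau'],s['qpos'])
p=ctrl.get_image('top');save(p,'pics/k.png',(340,150,500,270),5)
E
```

```text
[ 0.71188978 -0.04138084 -0.01675818] [  1.69402264 -46.69525623   9.23699766  -9.90010053   0.46887008
  -0.73084245  -0.56238491] [ 0.07919305  0.87425212  0.61979267  1.57276544 -0.61111812  0.89228417
  0.06782716]
```

View pics/k.png

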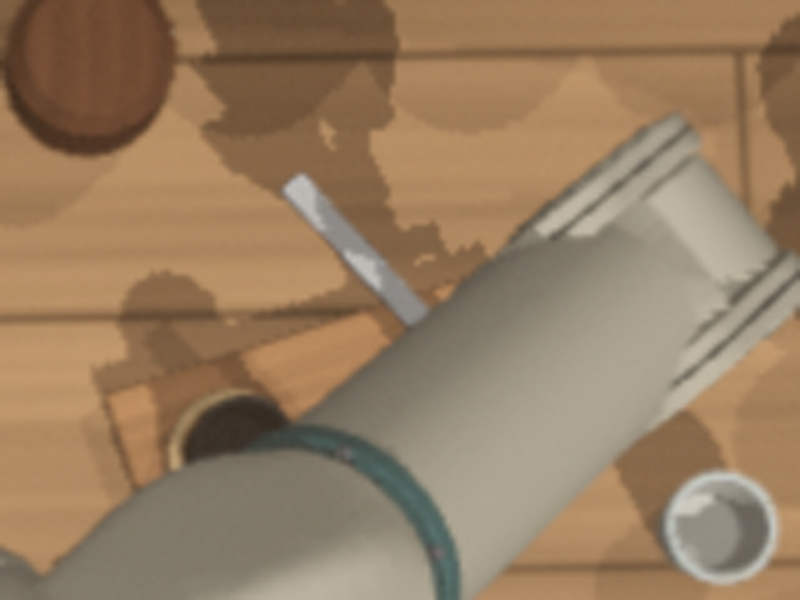

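The keeper now points up-left, clear of the cup (turned about 1.13 rad). I'll turn a little more to the stop, then release and rise.

Request:
step_arm:
  series:
    - [[0, 0, 0.06, 0, 0, 0, 1], [0, 0, 0.06, 0, 0, 0, 1], [0, 0, 0, 0, 0, 0, 1], [0, 0, 0, 0, 0, 0, 1]]

```text
clock: 7.75
eef_pos: [601.3, -295.5, 113.1]
tool_rot: [3.139, -0.003, 0.628]
force: [1.6, 1.8, 19.6]
width: 13.7
gripper_force: 63.1
```

Request:
step_arm:
  series:
    - [[0, 0, 0, 0, 0, -0.035, 1], [0, 0, 0, 0, 0, -0.025, 1], [0, 0, 0, 0, 0, 0, 0], [0, 0, 0, 0, 0, 0, 0], [0, 0, 0, 0, 0, 0, 0], [0, 0, 0, 0, 0, 0, 0], [0, 0, 0, 0, 0, 0, 0], [0, 0, 0, 0, 0, 0, 0]]

```text
clock: 8.55
eef_pos: [599.6, -295.1, 118.5]
tool_rot: [-3.141, 0.0, 0.626]
force: [0.2, -0.7, -0.1]
width: 85.3
gripper_force: 0.0
```

Request:
step_arm:
  series:
    - [[0, 0, 0, 0, 0, -0.25, 0], [0, 0, 0, 0, 0, -0.25, 0], [0, 0, 0, 0, 0, -0.25, 0], [0, 0, 0, 0.093, -0.248, 0, 0], [0, 0, 0, 0.093, -0.248, 0, 0], [0, 0, 0, 0.093, -0.248, 0, 0], [0, 0, -0.163, 0, 0, 0, 0], [0, 0, -0.163, 0, 0, 0, 0], [0, 0, -0.163, 0, 0, 0, 0], [0, 0, -0.163, 0, 0, 0, 0], [0, 0, -0.163, 0, 0, 0, 0], [0, 0, 0, 0, 0, 0, 0]]

```text
clock: 9.75
eef_pos: [568.4, -180.3, 231.5]
tool_rot: [3.141, -0.001, 1.266]
force: [-0.7, -0.3, -0.2]
width: 85.6
gripper_force: 0.0
```

```bash
python3 - <<'E'
from h import *
np.set_printoptions(precision=2,suppress=True)
s=ctrl.read_state();print(s['qpos'],s['eef_pos'],s['tool_rot'],s['force'])
p=ctrl.get_image('scene')
x0,y0,sc=190,230,5
big=cv2.resize(p['img'][y0:y0+120,x0:x0+160],None,fx=sc,fy=sc,interpolation=cv2.INTER_CUBIC)
def P(X): return tuple(int(v) for v in ((proj(p,X)[0]-[x0-.5,y0-.5])*sc))
for z,r,col in ((90,28,(0,255,255)),(36,36,(255,0,0))):
  for a in np.arange(0,6.28,.2): cv2.circle(big,P([568+r*np.cos(a),-180+r*np.sin(a),z]),2,col,-1)
cv2.circle(big,P(s['eef_pos']),4,(0,255,0),1)
cv2.imwrite('pics/o2.png',big[:,:,::-1])
E
```

```text
[-0.09  0.61  0.58  1.68 -0.39  0.96  0.32] [ 568.36 -180.29  231.53] [ 3.14 -0.    1.27] [-0.68 -0.32 -0.19]
```

View pics/o2.png

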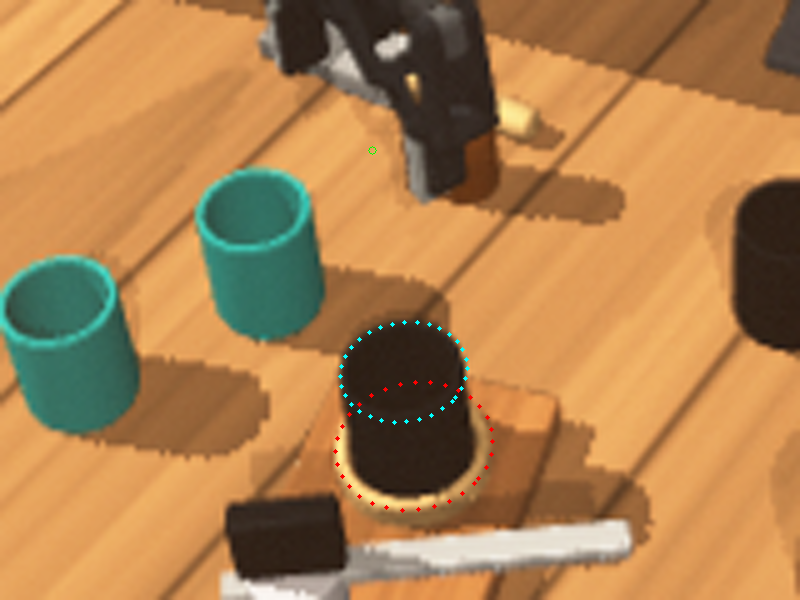

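The overlay matches the cup rim and collar well, and the keeper is clear. I'll go down and grip.

Request:
step_arm:
  series:
    - [[0, 0, 0, 0, 0, 0.25, 0], [0, 0, 0, 0, 0, 0.25, 0], [0, 0, 0, 0, 0, 0.25, 0], [0, 0, 0, 0, 0, 0.25, 0], [0, 0, 0, 0, 0, 0.21, 0], [0, 0, 0, 0, 0, 0, 0], [0, 0, 0, 0, 0, 0, 0]]

```text
clock: 10.5
eef_pos: [568.4, -180.7, 50.0]
tool_rot: [-3.141, 0.001, 1.264]
force: [-0.5, -0.7, 0.7]
width: 85.4
gripper_force: 0.0
```

Request:
step_arm:
  series:
    - [[0, 0, 0, 0, 0, 0, 1], [0, 0, 0, 0, 0, 0, 1], [0, 0, 0, 0, 0, 0, 1], [0, 0, 0, 0, 0, 0, 1], [0, 0, 0, 0, 0, 0, 1], [0, 0, 0, 0, 0, 0, 1], [0, 0, 0, 0, 0, 0, 1]]

```text
clock: 11.2
eef_pos: [569.5, -180.5, 52.0]
tool_rot: [3.139, -0.0, 1.266]
force: [-1.8, 0.6, 8.8]
width: 54.1
gripper_force: 62.8
```

Request:
step_arm:
  series:
    - [[0, 0, 0, 0, 0, -0.08, 1], [0, 0, 0, 0, 0, -0.12, 1], [0, 0, 0, 0, 0, -0.16, 1], [0, 0, 0, 0, 0, -0.2, 1], [0, 0, 0, 0, 0, -0.2, 1], [0, 0, 0, 0, 0, -0.2, 1], [0, 0, 0, 0, 0, -0.2, 1], [0, 0, 0, 0, 0, -0.2, 1], [0, 0, 0, 0, 0, -0.2, 1], [0, 0, 0, 0, 0, -0.1, 1], [0, 0, 0, 0, 0, 0, 1]]

```text
clock: 12.3
eef_pos: [569.6, -181.0, 302.4]
tool_rot: [3.135, -0.0, 1.265]
force: [0.3, -0.3, -0.9]
width: 54.6
gripper_force: 63.3
```

```bash
cat > plan.py <<'E'
from h import *
np.set_printoptions(precision=3,suppress=True)
yaw=0.2
lens=np.array([602.,212.5,85])
d=np.array([-np.cos(yaw)*np.cos(np.radians(55)),-np.sin(yaw)*np.cos(np.radians(55)),np.sin(np.radians(55))])
view=lens+150*d
s=ctrl.read_state();p=s['eef_pos'];R=Ro.from_euler('xyz',s['tool_rot'])
L=31
print('view',view,'q',s['qpos'],'p',p,'w',s['width'],s['force'])
tz=-d; ty=np.array([np.cos(yaw),np.sin(yaw),0]); ty-=tz*(ty@tz); ty/=np.linalg.norm(ty); tx=np.cross(ty,tz)
Rt=Ro.from_matrix(np.array([tx,ty,tz]).T)
tcp=view-L*tz
# yaw-only rotation first, then tilt about x
print('target tcp',tcp)
rv=(R.inv()*Rt).as_rotvec(degrees=True)
print('turn total/45',rv/45,'deg',np.linalg.norm(rv))
print('shift now-axes/150',R.inv().apply(tcp-p)/150,'shift target-axes',Rt.inv().apply(tcp-p)/150)
print('foot err',p+L*R.apply([0,0,1])-view,'axis err',np.degrees(np.arccos(R.apply([0,0,1])@tz)))
E
python3 plan.py; python3 - <<'E'
from h import *
np.set_printoptions(precision=2,suppress=True)
S=ctrl.get_image('scene')
from scipy.optimize import least_squares
T=ctrl.get_image('top')
t=lambda a,b:(130+a/2.5,150+b/2.5); s=lambda a,b:(160+a/2.6667,160+b/2.6667)
for h in (6,10):
  cob=[(T,t(220,155),(60,55,h)),(T,t(312,133),(60,-55,h)),(T,t(337,243),(-60,-55,h)),(T,t(240,262),(-60,55,h)),(S,s(492,208),(-60,-55,h)),(S,s(602,243),(60,-55,h)),(S,s(623,177),(60,55,h))]
  def f(v):
    c,q=np.cos(v[2]),np.sin(v[2]);return np.concatenate([proj(p,[v[0]+c*P[0]-q*P[1],v[1]+q*P[0]+c*P[1],P[2]])[0]-u for p,u,P in cob])
  r=least_squares(f,[611,213,.19],x_scale=[100,100,1]);print(h,r.x,r.fun)
E
```

```text
view [517.679 195.407 207.873] q [-0.122  0.543  0.624  1.594 -0.345  1.111  0.282] p [ 569.553 -181.03   302.436] w 54.55535424514817 [ 0.348 -0.307 -0.947]
target tcp [500.252 191.875 233.267]
turn total/45 [-0.753  0.198 -0.622] deg 44.85812406949081
shift now-axes/150 [ 2.232 -1.191  0.455] shift target-axes [ 2.528 -0.231  0.401]
foot err [  52.062 -376.485   63.563] axis err 34.67712142292329
6 [610.69 217.04   0.2 ] [-2.21  0.45 -0.09  0.53 -1.03 -1.09 -1.44  0.08 -1.89  3.98 -1.34  1.33
  0.71  0.7 ]
10 [610.89 215.63   0.2 ] [-1.99  0.15  0.24  0.24 -0.69 -1.27 -1.22 -0.11 -2.06  3.25 -1.39  0.64
  0.71 -0.02]
```

Request:
step_arm:
  series:
    - [[0, 0, 0, 0.2, -0.106, 0, 1], [0, 0, 0, 0.248, -0.132, 0, 1], [0, 0, 0, 0.248, -0.132, 0, 1], [0, 0, 0, 0.248, -0.132, 0, 1], [0, 0, 0, 0.248, -0.132, 0, 1], [0, 0, 0, 0.248, -0.132, 0, 1], [0, 0, 0, 0.248, -0.132, 0, 1], [0, 0, 0, 0.248, -0.132, 0, 1], [0, 0, 0, 0.2, -0.106, 0, 1], [0, 0, 0, 0.1, -0.053, 0, 1], [0, 0, 0, 0, 0, 0, 1]]

```text
clock: 13.5
eef_pos: [497.2, 196.6, 297.2]
tool_rot: [-3.139, 0.001, 1.272]
force: [0.3, -0.7, -1.8]
width: 54.3
gripper_force: 63.4
```

Request:
step_arm:
  series:
    - [[-0.094, 0.025, -0.078, 0, 0, 0, 1], [-0.094, 0.025, -0.078, 0, 0, 0, 1], [-0.094, 0.025, -0.078, 0, 0, 0, 1], [-0.094, 0.025, -0.078, 0, 0, 0, 1], [-0.094, 0.025, -0.078, 0, 0, 0, 1], [-0.094, 0.025, -0.078, 0, 0, 0, 1], [-0.094, 0.025, -0.078, 0, 0, 0, 1], [-0.094, 0.025, -0.078, 0, 0, 0, 1], [0, 0, 0, 0, 0, 0, 1], [0, 0, 0, 0, 0, 0, 1]]

```text
clock: 14.5
eef_pos: [499.8, 181.2, 293.6]
tool_rot: [2.635, -0.001, 1.682]
force: [-0.1, -1.3, -0.6]
width: 54.4
gripper_force: 63.6
```

```bash
python3 plan.py
```

```text
view [517.679 195.407 207.873] q [-0.858  0.214  0.396  2.216  0.373  0.271 -0.716] p [499.802 181.159 293.63 ] w 54.361976132962226 [-0.065 -1.302 -0.576]
target tcp [500.252 191.875 233.267]
turn total/45 [-0.133  0.059 -0.097] deg 7.859446354991401
shift now-axes/150 [ 0.07  -0.186  0.357] shift target-axes [ 0.069 -0.217  0.339]
foot err [ -2.931 -12.558  58.651] axis err 6.534380678497641
```

Request:
step_arm:
  series:
    - [[0, 0, 0, 0.014, -0.037, 0.071, 1], [0, 0, 0, 0.014, -0.037, 0.071, 1], [0, 0, 0, 0.014, -0.037, 0.071, 1], [0, 0, 0, 0.014, -0.037, 0.071, 1], [0, 0, 0, 0.014, -0.037, 0.071, 1], [0, 0, 0, 0, 0, 0, 1], [0, 0, 0, 0, 0, 0, 1]]

```text
clock: 15.2
eef_pos: [500.3, 191.9, 236.2]
tool_rot: [2.636, 0.002, 1.683]
force: [1.1, 0.1, 0.1]
width: 54.4
gripper_force: 63.6
```

```bash
python3 plan.py
```

```text
view [517.679 195.407 207.873] q [-0.539  0.315 -0.022  2.276  1.197  0.236 -1.581] p [500.3   191.919 236.204] w 54.36800738944773 [1.119 0.077 0.107]
target tcp [500.252 191.875 233.267]
turn total/45 [-0.134  0.061 -0.094] deg 7.844987244135951
shift now-axes/150 [-0.    -0.01   0.017] shift target-axes [-0.    -0.012  0.016]
foot err [-2.441 -1.859  1.217] axis err 6.6107110992312155
```

```bash
cat > ov.py <<'E'
import sys
from h import *
p=ctrl.get_image('scene');x0,y0,sc=290,110,5
big=cv2.resize(p['img'][y0:y0+120,x0:x0+160],None,fx=sc,fy=sc,interpolation=cv2.INTER_CUBIC)
def P(X): return tuple(int(v) for v in ((proj(p,X)[0]-[x0-.5,y0-.5])*sc))
y=.2;c5=np.cos(np.radians(55));s5=np.sin(np.radians(55))
d=np.array([-np.cos(y)*c5,-np.sin(y)*c5,s5]);u=np.array([-np.sin(y),np.cos(y),0]);w=np.cross(d,u)
lens=np.array([602,212.5,85]);v=lens+150*d
s=ctrl.read_state();R=Ro.from_euler('xyz',s['tool_rot']).as_matrix();f=s['eef_pos']+31*R[:,2]
for a in np.arange(0,6.28,.2):
    e=np.cos(a)*u+np.sin(a)*w;g=np.cos(a)*R[:,0]+np.sin(a)*R[:,1]
    cv2.circle(big,P(v+26*e),2,(0,255,255),-1);cv2.circle(big,P(v+70*d+28*e),2,(0,255,255),-1)
    cv2.circle(big,P(f+26*g),2,(255,0,255),-1);cv2.circle(big,P(f-70*R[:,2]+28*g),2,(255,0,255),-1)
    cv2.circle(big,P(lens+36*e),2,(255,0,0),-1)
cv2.line(big,P(lens),P(v),(0,255,0),1)
cv2.imwrite(sys.argv[1],big[:,:,::-1])
E
python3 ov.py pics/v1.png
```

```text
(no output)
```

View pics/v1.png

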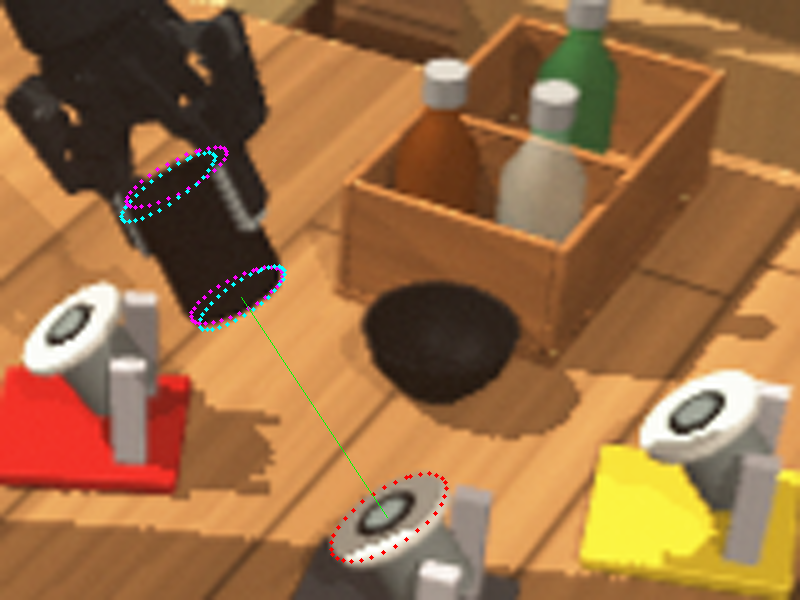

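The cup is held about 3 mm from the view point with its axis about 6.6° off, both inside the limits. The overlay confirms the cup and lens ring positions. I'll hold briefly and hand in.

Request:
step_arm:
  series:
    - [[0, 0, 0, 0, 0, 0, 1], [0, 0, 0, 0, 0, 0, 1], [0, 0, 0, 0, 0, 0, 1], [0, 0, 0, 0, 0, 0, 1]]

```text
clock: 15.65
eef_pos: [499.8, 192.8, 236.6]
tool_rot: [2.634, 0.001, 1.685]
force: [0.4, 0.1, -0.8]
width: 54.5
gripper_force: 63.6
```

```bash
python3 plan.py | tail -1; python3 -c "
from cell import ctrl
print(ctrl.read_state()['qd']); print(ctrl.finish_job())"
```

```text
foot err [-2.901 -0.886  1.645] axis err 6.500451164140475
[ 0.00414973  0.00433954 -0.00239326  0.0035114   0.0047237  -0.00172779
 -0.00374473]
the job is handed in; nothing more can be done
None
```

I handed the job in at about 15.7 s, with the knob turned past 1.0 rad and the cup held still in front of the grey camera; by my estimate its underside was about 3.5 mm from the view point and its axis about 6.5° off the line of sight, within the 30 mm and 12.6° limits, though no verdict came back.

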